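# Sort the offcuts into the bench racks over the sprung sills

## Task

Sort the three fresh offcuts lying between the two bench racks: slide the flat bar into the low rack and both the square and the round tube into the tall one. Their edges are sharp, so push them along the steel over the sprung sills instead of picking them up, and go on until every piece lies fully on its rack's floor with the sill sprung up behind it. Leave the other things on the table where they are.

Things in the scene. Friction and masses are not known exactly. Their poses are not given: they have to be found in the camera images.
- flat_bar: the flat bar offcut: dark steel, 50 x 140 x 8 mm, 0.3 to 0.5 kg, lying flat. Origin: centre of its underside; its length is along its y axis (which starts roughly along world y), z up.
- square_tube: the square tube offcut: dark steel box section, 40 x 40 mm and 110 mm long, 0.2 to 0.4 kg, lying down. Origin: centre of its underside; its length is along its y axis (starts roughly along world y).
- square_tube_center (a point): the centre of the square tube, 20 mm from each of its long faces
- round_tube: the round tube offcut: dark steel, 42 mm diameter, 90 mm long, 0.25 to 0.45 kg, lying down; it can roll sideways. Origin: on its skin, at mid length, at the bottom as it starts (it turns with the tube); its length is along its y axis (starts roughly along world y).
- round_tube_center (a point): the centre of the round tube, on its axis at mid length
- flat_rack: the low grey rack for flat bar, fixed on the robot's right: floor 5 mm thick, 260 mm wide (its y), 156 mm deep (its x, -78 mm at the mouth to +78 mm at the back stop), sides 20 mm high, two 25 mm wide cross straps with 25 mm clear below them, the first 50 mm behind the mouth; 38 mm high. Origin: centre of the floor's underside, at table height; x points from the mouth into the rack.
- flat_rack_mouth (a point): middle of the low rack's mouth: the front edge of its floor, on top of the floor, where the raised sill's inner edge stands. The sides end in noses 13 mm high that reach 10 mm out from the mouth. The mouth faces the middle of the table.
- flat_rack_sill (a joint): the low rack's sill, a sprung steel leaf 256 mm wide, 36 mm long, hinged at its outer edge, flush with the table. 0 = up: inner edge 10 mm above the table, 5 mm above the rack floor. 0.143 rad = pressed level with the floor (1 to 2 N at the inner edge). Parts slide up and over it; it springs up behind them by itself.
- section_rack: the tall grey rack for hollow sections, fixed on the robot's left: as the low rack, but 122 mm deep (x from -61 mm at the mouth to +61 mm at the back stop), cross straps with 55 mm clear below them, the first 50 mm behind the mouth; 68 mm high. Origin: centre of the floor's underside, at table height; x points from the mouth into the rack.
- section_rack_mouth (a point): middle of the tall rack's mouth: the front edge of its floor, on top of the floor; side noses as on the low rack. The mouth faces the middle of the table.
- section_rack_sill (a joint): the tall rack's sill, of the same size and spring as the low rack's: 0 = sprung fully up, 0.143 rad = pressed down level with the floor
- tea_mug: bystander: mug, 88 mm high, far right. Origin: centre of its underside.
- spray_can: bystander: spray can, 59 mm diameter, 198 mm high, far left. Origin: centre of its underside.
- water_bottle: bystander: plastic bottle, 65 mm diameter, 217 mm high, far left. Origin: centre of its underside.
- tape_measure: bystander: tape measure, 36 x 82 x 66 mm, behind the offcuts. Origin: centre of its underside.
- bolt_tin: bystander: open tin, 75 mm diameter, 62 mm high, behind the offcuts. Origin: centre of its underside.
- v_block: bystander: V block, 60 x 60 x 45 mm, in front of the offcuts. Origin: centre of its underside.
- marker_pen: bystander: marker pen, 17 x 135 mm, in front of the offcuts. Origin: centre of its underside; length along y.

How it is judged:
By the outcome, as a careful person would: the job done as asked, in the order asked, and still so for the second after the job is handed in, with the robot touching nothing.
It also fails if it takes over 54 s, if anything falls off the work surface, if the arm or the gripper's body presses on something with over 40 N, if the wrist force passes 120 N, or if a joint passes its speed limit or range.

## Robot

A 6-joint arm with a two-finger parallel gripper is mounted at the origin on the work surface; the furniture and walls round the work are solid. World frame = base frame: x ahead of the robot, y to its left, z up, the work surface at z = 0. Lengths are in m, angles in rad, forces in N, time in s.
With the tool pointing down it reaches from about 0.3 to 0.75 m from the base axis. Payload 8.5 kg.
Tool frame: the origin (TCP) lies midway between the tips of the shut fingers; the grasp point (between the pads) lies 19 mm behind it (robot.grasp_offset is the distance from the TCP to the grasp point, in m); z points along the fingers, y is the line along which they close (so a half turn about z gives the same grasp; the last joint's range is limited). The gripper opens to 88 mm and grips with 3 to 60 N. Pads are 18 mm wide; open, the fingers measure 123 mm over their backs; the gripper's body (75 mm by 187 mm) begins 45 mm behind the grasp point.
Start: joints at [1.035, 0.381, 1.297, -0, 1.464, -0.215], TCP at [0.173, 0.522, 0.239] pointing down, gripper open.
Joint ranges: [-3.11, 3.11], [-0.89, 2.33], [0.22, 2.48], [-1.42, 4.56], [0.17, 2.85], [-2.88, 2.88]. Speed limits (rad/s): [2.39, 2.39, 3.14, 3.14, 3.14, 3.14].

## Interface

Orientations are given as a 3x3 rotation matrix whose columns are the frame's x, y, z axes.
In Python, from plant import robot gives the robot as it stands.
- The arm moves only by the tool servo_tool, never from a script. Its argument "targets" is text: rows parted by semicolons, each of 5 numbers parted by spaces: the shift along the tool's x, y, z normalised to -1 to 1, where 1 is 0.5 m, then the turn about the tool's z normalised to -1 to 1, where 1 is 90 degrees, then the gripper command: -1 is fully open, 1 is shut, values between are in proportion. A call has 1 to 8 rows; each row is the pose to reach, as a shift and turn from the pose commanded when the call began, along the tool's axes at that moment; what a row does not reach only later rows make up. A row lasts 1/12 s, in which the tool goes at most 41.7 mm and 7.16 degrees, less where a joint would pass 70% of its speed; a pose out of reach is approached as far as the arm can. A call with a number of a shift or a turn outside -1 to 1 is refused whole. A call with a gripper value outside its range is refused whole. The fingers move at their own pace and stop on an object; "newtons" is the grip in N (left out, the last holds). Time passes only in rows, so rows that repeat a pose let the fingers close. It gives the time, the measured TCP pose, the force, the opening and the grip force at its end, in the units of the state.
- robot.state(): the state, without advancing time (a new reading comes with each control period).
- robot.camera(name): name is "scene" or "top" or "wrist"; returns a dict with "frame" (400x640x3 uint8, red, green, blue), "fx", "fy", "cx", "cy" (pixels), "R" (3x3) and "t" (3): a world point X has camera coordinates R X + t; the wrist camera has in their place "mount" (4x4, takes a point from camera to tool coordinates, whose origin is the TCP and whose axes are the flange's). Camera axes: x right, y down, z forward; pixel columns grow to the right and rows downward; lengths in m; the calibration is good to about 2 mm. A picture is of the moment at which its call begins: read the wrist's pose just before it. There is no depth.
- robot.job_done(): hands the job in; it is judged then, once.
The state is a dict: "time": time; "joint_pos": joint angles; "qvel": joint speeds; "joint_efforts": joint torques, N m; "eef_pos": TCP position; "tool_rot": TCP orientation; "force": force on the tool from outside, world axes, zero at the start; "torque": the same for the moment, N m; "width": opening from 0.0 (shut) to 1.0 (fully open); "gripper_force": force on a finger pad.
Only numpy, scipy, OpenCV 4.12 (cv2) and the standard library are available. Lean on these libraries where they do the work, as an engineer would, in place of code of your own. Each camera call takes 0.05 s, during which the arm holds its last target. There are 200 camera calls.

## Working session

There is one attempt and no reset: what is moved stays moved. The work goes in short steps, Python scripts to look and compute and a tool call to move; the robot and the scene stay as the last step left them, time stands still between calls to the robot, and variables do not carry over. Pictures are saved under pics/ and viewed, at most 10 in all, crops included, and the job is handed in when it is done.

Besides the shell and the picture viewer there is one more tool, called after "Call:" as name(argument=value, ...) on one line, values as JSON. servo_tool: Moves the arm, as the interface text tells. Scaled input: -1 to 1 covers 0.5 m each way for a shift and 90 degrees each way for a turn. Its arguments: {"type":"object","properties":{"targets":{"type":"string"},"newtons":{"type":"number"}},"required":["targets"]}

```bash
mkdir -p pics; ls; python3 - <<'E'
from plant import robot
import cv2,numpy as np,json
s=robot.state()
print({k:np.round(v,3).tolist() for k,v in s.items()})
for n in ("top","scene"):
    c=robot.camera(n); cv2.imwrite(f"pics/{n}1.png",c["frame"][:,:,::-1])
    print(n,c["fx"],c["fy"],c["cx"],c["cy"],np.round(c["R"],4).tolist(),np.round(c["t"],4).tolist())
E
```

```text
pics
{'time': 0.0, 'joint_pos': [1.035, 0.381, 1.298, 0.0, 1.464, -0.215], 'qvel': [0.001, 0.0, -0.001, -0.0, 0.001, -0.003], 'joint_efforts': [-0.001, -43.792, -22.455, 0.071, 0.035, -0.0], 'eef_pos': [0.173, 0.522, 0.238], 'tool_rot': [[-0.949, 0.315, -0.001], [0.315, 0.949, -0.001], [0.0, -0.001, -1.0]], 'force': [0.026, -1.33, -0.631], 'torque': [0.005, -0.034, 0.003], 'gripper_force': 0.0, 'width': 0.998}
top 498.18049073560405 498.18049073560405 315.6357048511367 204.9941210686079 [[-0.1067, -0.9943, -0.0025], [-0.9522, 0.1029, -0.2876], [0.2862, -0.0283, -0.9578]] [0.0386, 0.5428, 1.2964]
scene 417.4807413381181 417.4807413381181 315.40813785098504 196.80742660361602 [[-0.9988, 0.048, -0.011], [0.0335, 0.4998, -0.8655], [-0.0361, -0.8648, -0.5008]] [0.5344, 0.0155, 1.2603]
```

View pics/top1.png

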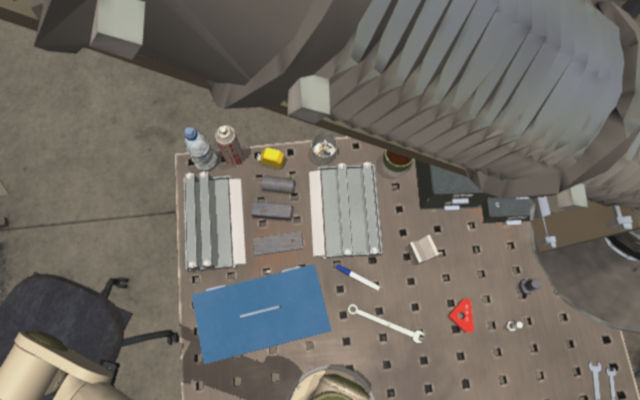

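View pics/scene1.png

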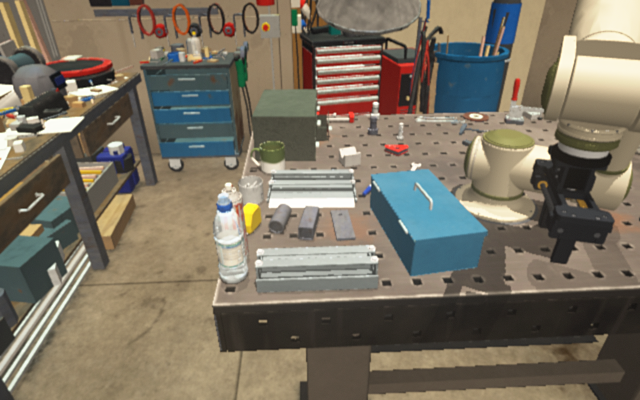

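The top view shows the tall rack at left (u 185–243, v 175–268), the low rack at right (u 310–382, v 165–257), the round tube at (278,185), the square tube at (272,211) and the flat bar at (278,243). A blue toolbox stands in front of them. I'll enlarge this area.

```bash
cat > h.py <<'E'
import numpy as np,cv2
from plant import robot
def px(c,u,v,z):
    "pixel -> world point at height z"
    d=c["R"].T@np.array([(u-c["cx"])/c["fx"],(v-c["cy"])/c["fy"],1]); o=-c["R"].T@c["t"]
    return o+d*(z-o[2])/d[2]
def proj(c,X):
    p=np.asarray(c["R"])@X+c["t"]; return p[:2]/p[2]*c["fx"]+[c["cx"],c["cy"]]
def crop(c,u0,v0,w,h,k,f):
    cv2.imwrite(f,cv2.resize(c["frame"][v0:v0+h,u0:u0+w,::-1],None,fx=k,fy=k,interpolation=cv2.INTER_CUBIC))
E
python3 - <<'E'
from h import *
c=robot.camera("top"); crop(c,178,150,210,150,3.8,"pics/t2.png")
c=robot.camera("scene"); crop(c,230,150,260,150,3,"pics/s2.png")
E
```

```text
(no output)
```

View pics/t2.png

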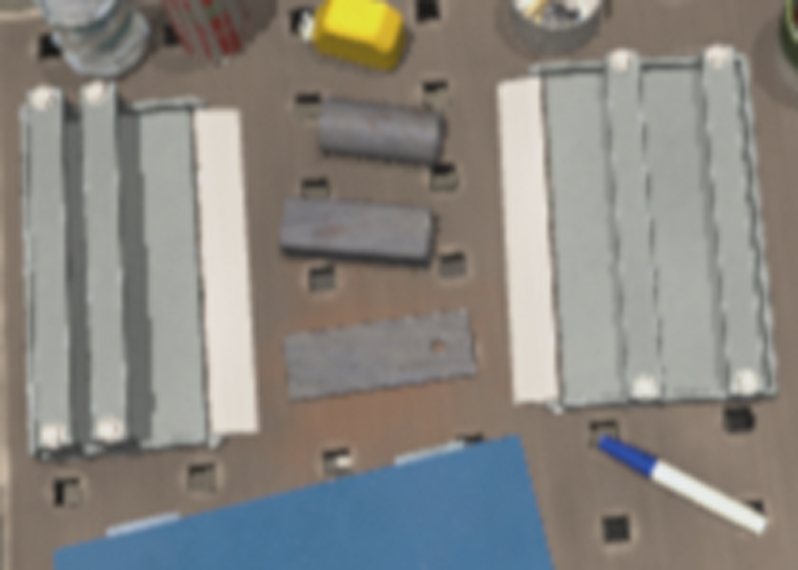

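View pics/s2.png

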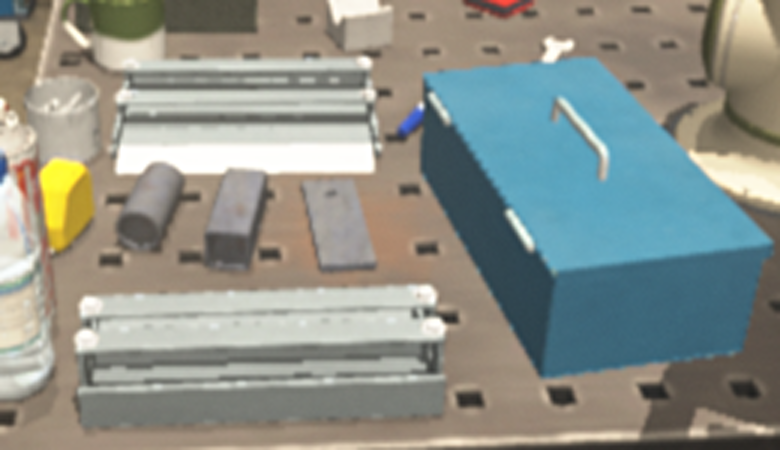

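The zoomed top view gives the corners: bar (285,335),(467,310),(475,375),(292,400); square tube top face (285,200),(435,207); round tube (320,100)–(443,160); sills clear. The toolbox is near the bar. Next I'll compute positions.

```bash
python3 - <<'E'
from h import *
c=robot.camera("top")
P=lambda n,L,z:print(n,[np.round(px(c,178+a/3.8,150+b/3.8,z)[:2],3).tolist() for a,b in L])
P("bar",[(285,335),(467,310),(475,375),(292,400)],.008)
P("sq",[(285,199),(436,207),(431,252),(280,248)],.04)
P("rd axis ends",[(320,126),(443,134)],.021)
P("rd silhouettes",[(322,98),(443,105),(440,163),(320,152)],.021)
P("fl sill out",[(498,85),(513,403)],0)
P("fl mouth",[(540,78),(558,402)],.01)
P("fl back",[(748,60),(775,395)],.02)
P("se sill out",[(240,108),(258,432)],0)
P("se mouth",[(193,108),(210,435)],.01)
P("se back",[(22,105),(33,455)],.02)
P("box top",[(520,437),(55,550)],.13)
P("pen",[(605,440)],.01)
P("tape base",[(355,65)],0); P("tin base",[(555,50)],0)
c=robot.camera("scene")
Q=lambda n,L,z:print(n,[np.round(px(c,230+a/3,150+b/3,z)[:2],3).tolist() for a,b in L])
Q("box base",[(545,373),(424,172)],0)
for z in(.1,.12,.14):Q("box top",[(556,272),(424,73),(770,243)],z)
Q("bar",[(303,182),(352,180),(374,267),(320,269)],.008)
Q("sq",[(225,170),(268,172),(250,230),(206,232)],.04)
Q("se noses",[(85,330),(440,318)],.0)
E
```

```text
bar [[0.486, 0.167], [0.491, 0.029], [0.44, 0.028], [0.436, 0.165]]
sq [[0.583, 0.156], [0.564, 0.044], [0.53, 0.051], [0.545, 0.162]]
rd axis ends [[0.644, 0.127], [0.628, 0.033]]
rd silhouettes [[0.667, 0.123], [0.651, 0.031], [0.605, 0.038], [0.623, 0.128]]
fl sill out [[0.671, -0.013], [0.418, 0.001]]
fl mouth [[0.669, -0.046], [0.413, -0.032]]
fl back [[0.663, -0.209], [0.399, -0.191]]
se sill out [[0.674, 0.19], [0.416, 0.193]]
se mouth [[0.674, 0.225], [0.416, 0.227]]
se back [[0.687, 0.355], [0.413, 0.355]]
box top [[0.369, 0.001], [0.327, 0.316]]
pen [[0.381, -0.063]]
tape base [[0.7, 0.097]]
tin base [[0.695, -0.061]]
box base [[0.324, 0.311], [0.369, 0.007]]
box top [[0.327, 0.315], [0.371, -0.013], [0.155, 0.288]]
box top [[0.336, 0.342], [0.379, 0.026], [0.171, 0.316]]
box top [[0.345, 0.369], [0.386, 0.065], [0.186, 0.344]]
bar [[0.491, 0.03], [0.443, 0.03], [0.441, 0.174], [0.488, 0.174]]
sq [[0.567, 0.056], [0.527, 0.062], [0.548, 0.157], [0.586, 0.157]]
se noses [[0.688, 0.235], [0.394, 0.238]]
```

Call:
servo_tool(targets="-0.78 -0.45 0 0.8 0.74;-0.78 -0.45 0 0.8 0.74;-0.78 -0.45 0 0.8 0.74;-0.78 -0.45 0 0.8 0.74;-0.78 -0.45 0 0.8 0.74;-0.78 -0.45 0 0.8 0.74;-0.78 -0.45 0 0.8 0.74;-0.78 -0.45 0 0.8 0.74")

```text
time: 0.97
eef_pos: [0.3958, 0.271, 0.2389]
tool_rot: [[-0.241, 0.97, 0.0], [0.97, 0.241, 0.0], [0.0, 0.0, -1.0]]
force: [0.9, 0.4, -0.2]
width: 0.414
gripper_force: 0.0
```

```bash
cat >> h.py <<'E'
def to(x,y,z,ang):
    "normalised tool shift/turn from the measured pose; ang = world angle (deg) of tool y"
    s=robot.state(); R=np.array(s["tool_rot"]); d=R.T@(np.array([x,y,z])-s["eef_pos"])
    a=np.degrees(np.arctan2(R[1,1],R[0,1]))
    print(np.round(s["time"],2),np.round(s["eef_pos"],4),"ang",round(a,2),"->",np.round(d/.5,4),round((a-ang)/90,4),"w",round(s["width"],3),"F",np.round(s["force"],1))
E
python3 -c "
from h import *
to(.474,.186,.238,0)"
```

```text
0.97 [0.3958 0.271  0.2389] ang 13.97 -> [-0.2028  0.1106  0.0019] 0.1552 w 0.414 F [ 0.9  0.4 -0.2]
```

Call:
servo_tool(targets="-0.203 0.11 0 0.155 0.74;-0.203 0.11 0 0.155 0.74;-0.203 0.11 0 0.155 0.74;-0.203 0.11 0 0.155 0.74;-0.203 0.11 0 0.155 0.74")

```text
time: 1.38
eef_pos: [0.474, 0.187, 0.2384]
tool_rot: [[-0.004, 1.0, -0.001], [1.0, 0.004, 0.0], [0.0, -0.001, -1.0]]
force: [-0.3, -0.8, -0.1]
width: 0.131
gripper_force: 0.0
```

```bash
python3 - <<'E'
from h import *
to(.474,.186,.004,0)
s=robot.state(); c=robot.camera("wrist"); print(c["fx"],c["cx"],c["cy"],np.round(c["mount"],4).tolist())
cv2.imwrite("pics/w1.png",c["frame"][:,:,::-1])
E
```

```text
1.38 [0.474  0.187  0.2384] ang 0.22 -> [-1.900e-03  3.000e-04  4.688e-01] 0.0025 w 0.131 F [-0.3 -0.8 -0.1]
275.5550463944075 327.22724859294823 204.4553374912678 [[0.0001, -0.9544, -0.2987, 0.0761], [1.0, 0.0001, 0.0002, 0.0002], [-0.0001, -0.2987, 0.9544, -0.1464], [0.0, 0.0, 0.0, 1.0]]
```

View pics/w1.png

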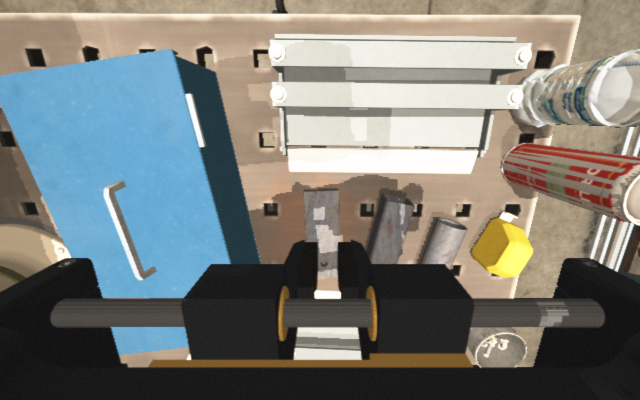

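The wrist view shows the bar's far end at v≈190 (u 305–340), the sill's outer edge at v≈172, the square tube end at (395,195), the round tube end at (450,222) and the spray can and tape at the right.

```bash
cat >> h.py <<'E'
def wpx(c,s,u,v,z):
    m=np.array(c["mount"]); R=np.array(s["tool_rot"])
    o=R@m[:3,3]+s["eef_pos"]; d=R@m[:3,:3]@np.array([(u-c["cx"])/c["fx"],(v-c["cy"])/c["fy"],1])
    return o+d*(z-o[2])/d[2]
E
python3 - <<'E'
from h import *
s=robot.state();c=robot.camera("wrist")
P=lambda n,L,z:print(n,[np.round(wpx(c,s,a,b,z)[:2],3).tolist() for a,b in L])
P("bar",[(305,190),(338,191),(337,277),(316,277)],.008)
P("sq top +y end",[(384,193),(412,196)],.04)
P("rd top +y end",[(432,217),(466,228)],.03)
P("sill out",[(289,172),(474,173)],0)
P("mouth",[(287,151),(477,152)],.01)
P("strap",[(280,107),(515,108)],.068)
P("can base",[(505,160)],0);P("tape",[(500,250),(532,250)],.03);P("bottle",[(525,105)],0)
P("box edge top",[(178,52),(225,280)],.11)
P("box edge bot",[(258,232)],0)
E
```

```text
bar [[0.442, 0.167], [0.489, 0.166], [0.489, 0.027], [0.457, 0.027]]
sq top +y end [[0.547, 0.172], [0.584, 0.168]]
rd top +y end [[0.617, 0.136], [0.666, 0.12]]
sill out [[0.419, 0.191], [0.681, 0.191]]
mouth [[0.419, 0.222], [0.675, 0.222]]
strap [[0.422, 0.275], [0.677, 0.276]]
can base [[0.721, 0.21]]
tape [[0.72, 0.087], [0.765, 0.087]]
bottle [[0.733, 0.282]]
box edge top [[0.34, 0.32], [0.357, 0.087]]
box edge bot [[0.369, 0.099]]
```

Call:
servo_tool(targets="0 0.006 0.08 0 0.74;0 0.006 0.16 0 0.74;0 0.006 0.24 0 0.74;0 0.006 0.32 0 0.74;0 0.006 0.38 0 0.74;0 0.006 0.43 0 0.74;0 0.006 0.455 0 0.74;0 0.006 0.466 0 0.74")

```text
time: 2.15
eef_pos: [0.4746, 0.1891, 0.0041]
tool_rot: [[-0.009, 1.0, -0.003], [1.0, 0.009, -0.0], [-0.0, -0.003, -1.0]]
force: [-0.3, -0.5, -0.1]
width: 0.133
gripper_force: 0.0
```

Call:
servo_tool(targets="-0.02 0 0 0 0.74;-0.035 0 0 0 0.74;-0.05 0 0 0 0.74;-0.07 0 0 0 0.74;-0.09 0 0 0 0.74;-0.11 0 0 0 0.74;-0.13 0 0 0 0.74;-0.15 0 0 0 0.74")

```text
time: 2.82
eef_pos: [0.477, 0.112, 0.0061]
tool_rot: [[-0.006, 1.0, 0.001], [1.0, 0.006, 0.0], [0.0, 0.001, -1.0]]
force: [0.1, 4.6, 2.2]
width: 0.131
gripper_force: 2.1
```

```bash
python3 - <<'E'
from h import *
to(.477,-.045+.009,.007,0)
c=robot.camera("top"); crop(c,178,150,210,150,3.8,"pics/t3.png")
E
```

```text
2.82 [0.477  0.112  0.0061] ang 0.35 -> [-0.296  -0.0017 -0.0019] 0.0039 w 0.131 F [0.1 4.6 2.2]
```

View pics/t3.png

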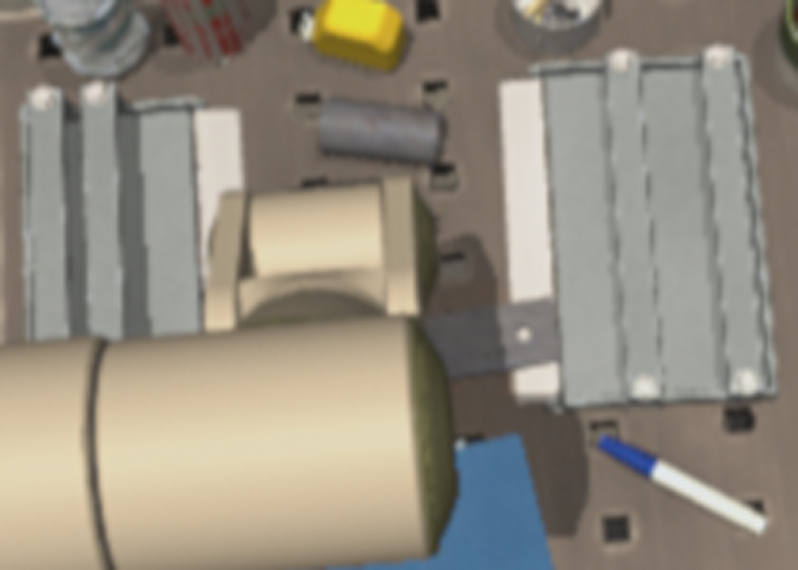

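The bar's front edge is at the low rack's mouth (crop 555, 300–360) and it is straight and clear of the side.

Call:
servo_tool(targets="-0.02 0 0 0 0.74;-0.04 0 0 0 0.74;-0.06 0 0 0 0.74;-0.08 0 0 0 0.74;-0.1 0 0 0 0.74;-0.12 0 0 0 0.74;-0.14 0 0 0 0.74;-0.16 0 0 0 0.74")

```text
time: 3.53
eef_pos: [0.4772, 0.0321, 0.0058]
tool_rot: [[-0.006, 1.0, -0.0], [1.0, 0.006, 0.0], [0.0, -0.0, -1.0]]
force: [-0.6, 3.8, 2.0]
width: 0.129
gripper_force: 2.3
```

Call:
servo_tool(targets="-0.015 0 0 0 0.74;-0.03 0 0 0 0.74;-0.045 0 0 0 0.74;-0.06 0 0 0 0.74;-0.075 0 0 0 0.74;-0.09 0 0 0 0.74;-0.09 0 0 0 0.74")

```text
time: 4.12
eef_pos: [0.4778, -0.0134, 0.0057]
tool_rot: [[-0.006, 1.0, 0.0], [1.0, 0.006, -0.001], [-0.001, 0.0, -1.0]]
force: [-0.6, -0.4, -0.1]
width: 0.129
gripper_force: 0.0
```

```bash
python3 - <<'E'
from h import *
to(.477,-.045+.009,.0075,0)
E
```

```text
4.12 [ 0.4778 -0.0134  0.0057] ang 0.33 -> [-0.0452 -0.0018 -0.0035] 0.0037 w 0.129 F [-0.6 -0.4 -0.1]
```

Call:
servo_tool(targets="-0.01 -0.002 -0.002 0 0.74;-0.02 -0.002 -0.004 0 0.74;-0.03 -0.002 -0.004 0 0.74;-0.038 -0.002 -0.004 0 0.74;-0.046 -0.002 -0.004 0 0.74;-0.046 -0.002 -0.004 0 0.74")

```text
time: 4.62
eef_pos: [0.4768, -0.0357, 0.0078]
tool_rot: [[-0.006, 1.0, 0.0], [1.0, 0.006, -0.0], [-0.0, 0.0, -1.0]]
force: [0.0, -0.9, 0.8]
width: 0.131
gripper_force: 0.4
```

```bash
python3 - <<'E'
from h import *
to(.477,-.045+.009,.0075,0)
c=robot.camera("scene"); cv2.imwrite("pics/s3.png",cv2.resize(c["frame"][160:250,240:420,::-1],None,fx=4.4,fy=4.4,interpolation=cv2.INTER_CUBIC))
E
```

```text
4.62 [ 0.4768 -0.0357  0.0078] ang 0.35 -> [-0.0006  0.0003  0.0006] 0.0039 w 0.131 F [ 0.  -0.9  0.8]
```

View pics/s3.png

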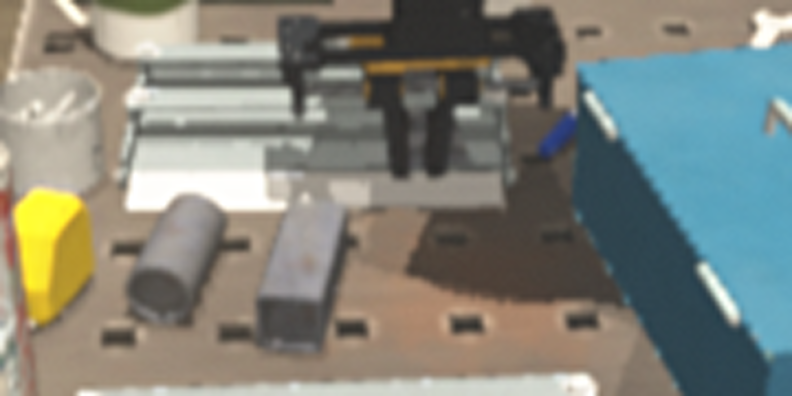

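The bar is seated in the low rack with the fingers at the mouth edge. I'll back off, lift, and move behind the square tube.

Call:
servo_tool(targets="0.04 0 -0.01 0 0.74;0.04 0 -0.08 0 0.74;0.06 0 -0.16 0 0.74;0.1 0.07 -0.2 0 0.74;0.12 0.152 -0.2 0 0.74;0.12 0.152 -0.2 0 0.74;0.12 0.152 -0.2 0 0.74")

```text
time: 5.25
eef_pos: [0.5537, 0.0261, 0.1077]
tool_rot: [[-0.008, 1.0, 0.001], [1.0, 0.008, -0.001], [-0.001, 0.001, -1.0]]
force: [-1.1, 0.1, -0.8]
width: 0.131
gripper_force: 0.0
```

```bash
python3 - <<'E'
from h import *
to(.553,.025,.01,0)
s=robot.state();c=robot.camera("wrist"); crop(c,280,100,250,190,3.1,"pics/w2.png")
c=robot.camera("top"); crop(c,255,150,140,110,5,"pics/t4.png")
E
```

```text
5.25 [0.5537 0.0261 0.1077] ang 0.46 -> [-0.002  -0.0017  0.1954] 0.0052 w 0.131 F [-1.1  0.1 -0.8]
```

View pics/w2.png

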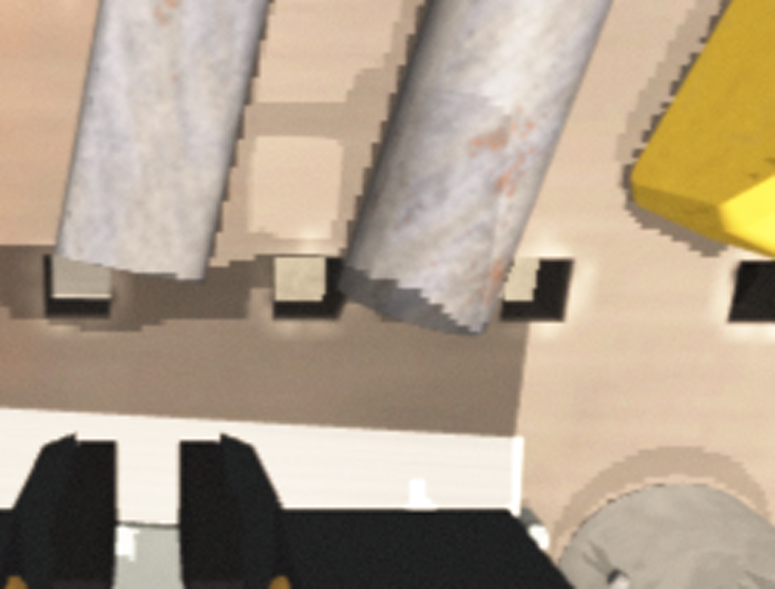

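The wrist crop shows the square tube's rear corners at (58,255) and (203,278), and the round tube's rear end from (340,290) to (485,330).

```bash
python3 - <<'E'
from h import *
s=robot.state();c=robot.camera("wrist")
P=lambda n,L,z:print(n,[np.round(wpx(c,s,280+a/3.1,100+b/3.1,z)[:2],3).tolist() for a,b in L])
P("sq",[(58,255),(203,278),(100,0),(268,0)],.04)
P("rd",[(340,290),(485,330),(432,0),(610,0)],.021)
P("tape",[(632,180),(632,180)],.033)
E
```

```text
sq [[0.529, 0.053], [0.566, 0.047], [0.54, 0.114], [0.579, 0.115]]
rd [[0.606, 0.039], [0.648, 0.028], [0.624, 0.116], [0.669, 0.116]]
tape [[0.676, 0.072], [0.676, 0.072]]
```

View pics/t4.png

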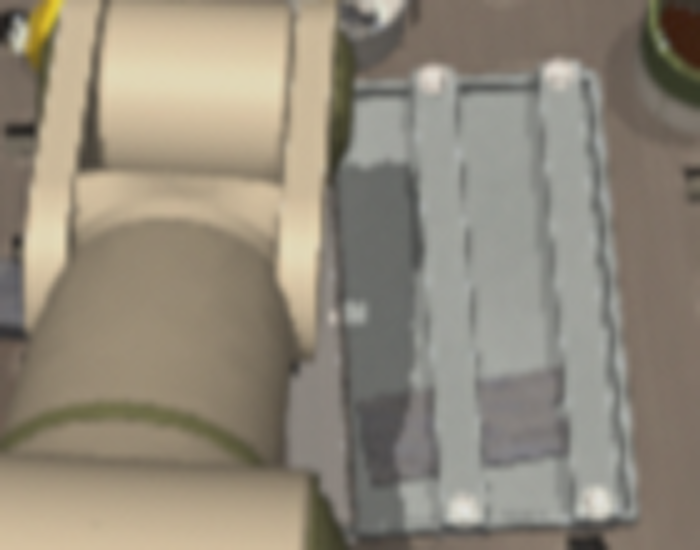

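The bar lies wholly behind the mouth edge in the low rack (crop 360–570, sill at 345). Now the square tube.

Call:
servo_tool(targets="-0.002 -0.004 0.06 0 0.74;-0.002 -0.004 0.12 0 0.74;-0.002 -0.004 0.165 0 0.74;-0.002 -0.004 0.187 0 0.74;0.01 -0.004 0.187 0 0.74;0.025 -0.004 0.187 0 0.74;0.04 -0.004 0.187 0 0.74;0.055 -0.004 0.187 0 0.74")

```text
time: 6.07
eef_pos: [0.5504, 0.0538, 0.0153]
tool_rot: [[-0.007, 1.0, 0.002], [1.0, 0.007, -0.0], [-0.0, 0.002, -1.0]]
force: [0.2, -1.5, -0.5]
width: 0.131
gripper_force: 0.6
```

Call:
servo_tool(targets="0.015 0 0 0 0.74;0.03 0 0 0 0.74;0.045 0 0 0 0.74;0.06 0 0 0 0.74;0.075 0 0 0 0.74;0.09 0 0 0 0.74;0.105 0 0 0 0.74;0.12 0 0 0 0.74")

```text
time: 6.73
eef_pos: [0.5496, 0.1138, 0.0142]
tool_rot: [[-0.007, 1.0, -0.0], [1.0, 0.007, -0.0], [-0.0, -0.0, -1.0]]
force: [-0.6, -4.3, 2.7]
width: 0.128
gripper_force: 1.6
```

```bash
python3 - <<'E'
from h import *
to(.553,.221,.014,0)
c=robot.camera("wrist"); crop(c,200,60,350,230,2.25,"pics/w3.png")
c=robot.camera("top"); crop(c,170,140,200,140,4,"pics/t5.png")
E
```

```text
6.73 [0.5496 0.1138 0.0142] ang 0.38 -> [0.2143 0.0082 0.0003] 0.0043 w 0.128 F [-0.6 -4.3  2.7]
```

Call:
servo_tool(targets="0.02 0 0 0 0.74;0.04 0 0 0 0.74;0.06 0 0 0 0.74;0.08 0 0 0 0.74;0.1 0 0 0 0.74;0.12 0 0 0 0.74;0.14 0 0 0 0.74;0.16 0 0 0 0.74")

```text
time: 7.5
eef_pos: [0.5493, 0.1941, 0.0144]
tool_rot: [[-0.007, 1.0, 0.0], [1.0, 0.007, -0.0], [-0.0, 0.0, -1.0]]
force: [-0.2, -2.7, 2.5]
width: 0.13
gripper_force: 1.5
```

Call:
servo_tool(targets="0.012 0 0 0 0.74;0.024 0 0 0 0.74;0.036 0 0 0 0.74;0.045 0 0 0 0.74;0.05 0 0 0 0.74;0.054 0 0 0 0.74;0.054 0 0 0 0.74")

```text
time: 8.08
eef_pos: [0.549, 0.2204, 0.0141]
tool_rot: [[-0.007, 1.0, -0.0], [1.0, 0.007, 0.0], [0.0, -0.0, -1.0]]
force: [0.4, 0.3, -0.2]
width: 0.129
gripper_force: 0.0
```

```bash
python3 - <<'E'
from h import *
to(.553,.221,.014,0)
c=robot.camera("wrist");a=c["frame"][60:290,200:550,::-1]
b=robot.camera("top")["frame"][140:260,170:340,::-1]
a=cv2.resize(a,None,fx=1.5,fy=1.5,interpolation=cv2.INTER_CUBIC);b=cv2.resize(b,None,fx=3,fy=1.9*0+3,interpolation=cv2.INTER_CUBIC)
cv2.imwrite("pics/w3.png",a);cv2.imwrite("pics/t5.png",b)
E
```

```text
8.08 [0.549  0.2204 0.0141] ang 0.37 -> [0.0011 0.008  0.0003] 0.0042 w 0.129 F [ 0.4  0.3 -0.2]
```

Call:
servo_tool(targets="0.003 0 0 0 0.74;0.005 0 0 0 0.74;0.005 0 0 0 0.74")

```text
time: 8.43
eef_pos: [0.549, 0.2226, 0.0141]
tool_rot: [[-0.006, 1.0, -0.0], [1.0, 0.006, 0.0], [0.0, -0.0, -1.0]]
force: [-0.2, 0.1, 0.3]
width: 0.13
gripper_force: 0.1
```

Call:
servo_tool(newtons=25, targets="-0.05 0 0 0 0.74;-0.08 0 -0.06 0 0.74;-0.12 0 -0.14 0 0.74;-0.2 0 -0.18 0 1;-0.28 0 -0.18 0 1;-0.36 0 -0.18 0 1;-0.44 0 -0.18 0 1;-0.44 0 -0.18 0 1")

```text
time: 9.1
eef_pos: [0.551, -0.0036, 0.1045]
tool_rot: [[-0.001, 1.0, 0.001], [1.0, 0.001, -0.001], [-0.001, 0.001, -1.0]]
force: [0.7, 0.5, 1.1]
width: 0.005
gripper_force: 0.0
```

Call:
servo_tool(targets="0 0.02 0 -0.08 1;0 0.04 0 -0.16 1;0 0.06 0 -0.24 1;0 0.08 0 -0.32 1;0 0.1 0 -0.4 1;0 0.12 0 -0.48 1;0 0.14 0 -0.56 1;0 0.17 0 -0.63 1")

```text
time: 9.77
eef_pos: [0.6355, 0.0036, 0.1042]
tool_rot: [[-0.843, 0.538, -0.001], [0.538, 0.843, 0.0], [0.001, 0.0, -1.0]]
force: [-0.7, -0.3, 0.4]
width: 0.005
gripper_force: 0.0
```

```bash
python3 - <<'E'
from h import *
to(.634,.002,.1,90)
E
```

```text
9.77 [0.6355 0.0036 0.1042] ang 57.44 -> [ 0.0007 -0.0044  0.0084] -0.3618 w 0.005 F [-0.7 -0.3  0.4]
```

Call:
servo_tool(targets="0 -0.004 0 -0.08 1;0 -0.004 0 -0.16 1;0 -0.004 0 -0.24 1;0 -0.004 0 -0.32 1;0 -0.004 0 -0.362 1;0 -0.004 0 -0.362 1")

```text
time: 10.27
eef_pos: [0.6344, 0.0019, 0.1041]
tool_rot: [[-1.0, 0.003, -0.0], [0.003, 1.0, 0.0], [0.0, 0.0, -1.0]]
force: [-0.9, 0.6, -0.3]
width: 0.003
gripper_force: 0.0
```

```bash
python3 - <<'E'
from h import *
to(.634,.001,.014,90)
E
```

```text
10.27 [0.6344 0.0019 0.1041] ang 89.8 -> [ 0.0008 -0.0018  0.1803] -0.0022 w 0.003 F [-0.9  0.6 -0.3]
```

Call:
servo_tool(targets="0 -0.002 0.06 0 1;0 -0.002 0.12 0 1;0 -0.002 0.16 0 1;0 -0.002 0.18 0 1;0 -0.002 0.18 0 1")

```text
time: 10.68
eef_pos: [0.6334, 0.0008, 0.0122]
tool_rot: [[-1.0, 0.008, -0.004], [0.008, 1.0, 0.001], [0.004, 0.001, -1.0]]
force: [-0.1, 0.2, 0.8]
width: 0.009
gripper_force: 0.0
```

Call:
servo_tool(targets="0 0.012 0 0 1;0 0.024 0 0 1;0 0.036 0 0 1;0 0.048 0 0 1;0 0.06 0 0 1;0 0.072 0 0 1;0 0.084 0 0 1;0 0.096 0 0 1")

```text
time: 11.35
eef_pos: [0.6349, 0.0489, 0.0146]
tool_rot: [[-1.0, 0.006, 0.001], [0.006, 1.0, -0.0], [-0.001, -0.0, -1.0]]
force: [0.1, -3.5, 3.3]
width: 0.003
gripper_force: 1.9
```

Call:
servo_tool(targets="0 0.012 0 0 1;0 0.024 0 0 1;0 0.036 0 0 1;0 0.048 0 0 1;0 0.06 0 0 1;0 0.072 0 0 1;0 0.084 0 0 1;0 0.084 0 0 1")

```text
time: 12.02
eef_pos: [0.6345, 0.0919, 0.014]
tool_rot: [[-1.0, 0.005, -0.001], [0.005, 1.0, 0.001], [0.001, 0.001, -1.0]]
force: [-0.2, -0.6, 0.4]
width: 0.003
gripper_force: 0.2
```

```bash
python3 - <<'E'
from h import *
to(.634,.21,.014,90)
a=robot.camera("top")["frame"][150:265,178:308,::-1]
b=robot.camera("scene")["frame"][165:300,235:400,::-1]
a=cv2.resize(a,(390,345),interpolation=cv2.INTER_CUBIC);b=cv2.resize(b,(405,331),interpolation=cv2.INTER_CUBIC)
im=np.zeros((345,795,3),np.uint8);im[:,:390]=a;im[:331,390:]=b
cv2.imwrite("pics/m.png",im)
E
```

```text
12.02 [0.6345 0.0919 0.014 ] ang 89.71 -> [2.300e-03 2.362e-01 1.000e-04] -0.0032 w 0.003 F [-0.2 -0.6  0.4]
```

View pics/m.png

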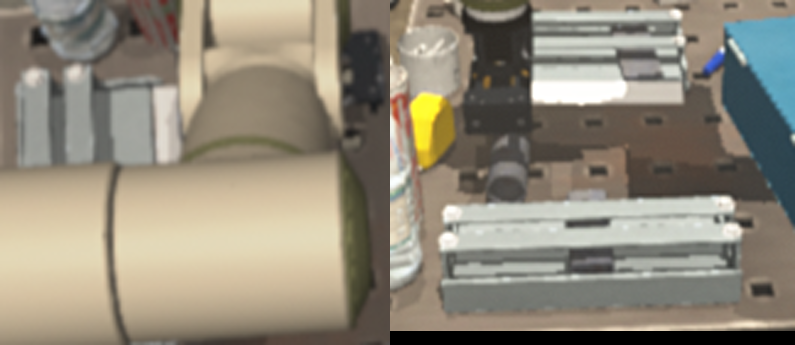

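The round tube (right half, (512,140) to (505,190)) is now straight and heads between the rack's end post and the seated square tube (590,260). I'll keep pushing.

Call:
servo_tool(targets="0 0.012 0 0 1;0 0.026 0 0 1;0 0.04 0 0 1;0 0.054 0 0 1;0 0.068 0 0 1;0 0.082 0 0 1;0 0.096 0 0 1;0 0.11 0 0 1")

```text
time: 12.78
eef_pos: [0.6353, 0.1462, 0.0143]
tool_rot: [[-1.0, 0.006, 0.0], [0.006, 1.0, -0.0], [-0.0, -0.0, -1.0]]
force: [0.2, -3.4, 1.0]
width: 0.004
gripper_force: 1.5
```

Call:
servo_tool(targets="0 0.014 0 0 1;0 0.028 0 0 1;0 0.042 0 0 1;0 0.056 0 0 1;0 0.07 0 0 1;0 0.084 0 0 1;0 0.098 0 0 1;0 0.112 0 0 1")

```text
time: 13.45
eef_pos: [0.6357, 0.2021, 0.0145]
tool_rot: [[-1.0, 0.006, 0.0], [0.006, 1.0, -0.0], [-0.0, -0.0, -1.0]]
force: [0.2, -4.5, 3.7]
width: 0.005
gripper_force: 2.3
```

```bash
python3 - <<'E'
from h import *
to(.634,.2165,.014,90)
E
```

```text
13.45 [0.6357 0.2021 0.0145] ang 89.65 -> [0.0037 0.0288 0.0009] -0.0038 w 0.005 F [ 0.2 -4.5  3.7]
```

Call:
servo_tool(targets="0 0.01 0 0 1;0 0.02 0 0 1;0 0.028 0 0 1;0 0.034 0 0 1;0 0.034 0 0 1")

```text
time: 13.87
eef_pos: [0.6356, 0.2192, 0.0141]
tool_rot: [[-1.0, 0.006, -0.0], [0.006, 1.0, 0.0], [0.0, 0.0, -1.0]]
force: [0.1, -0.9, 1.3]
width: 0.009
gripper_force: 0.3
```

Call:
servo_tool(targets="0 -0.04 0 0 1;0 -0.08 -0.02 0 1;0 -0.12 -0.1 0 1;0.06 -0.16 -0.18 0 1;0.12 -0.2 -0.26 0 1;0.16 -0.24 -0.34 0 1;0.16 -0.24 -0.38 0 1;0.16 -0.24 -0.38 0 1")

```text
time: 14.53
eef_pos: [0.5548, 0.0981, 0.2098]
tool_rot: [[-1.0, 0.007, 0.007], [0.007, 1.0, 0.0], [-0.007, 0.001, -1.0]]
force: [0.7, 0.2, 1.8]
width: 0.006
gripper_force: 0.0
```

```bash
python3 - <<'E'
from h import *
to(.634,.2165,.014,90)
s=robot.state();c=robot.camera("wrist")
m=np.array(c["mount"]);R=np.array(s["tool_rot"]);o=R@m[:3,3]+s["eef_pos"]; print(o)
g=cv2.cvtColor(c["frame"],cv2.COLOR_RGB2GRAY).astype(float)
def W(x,y,z):
    p=(R@m[:3,:3]).T@(np.array([x,y,z])-o); return p[:2]/p[2]*c["fx"]+[c["cx"],c["cy"]]
def prof(name,x,ys,z):
    v=[]
    for y in ys:
        u=W(x,y,z); v.append(int(cv2.getRectSubPix(c["frame"],(1,1),tuple(map(float,u)))[0,0].mean()) if 0<u[0]<639 and 0<u[1]<399 else -1)
    print(name,x,v)
ys=np.arange(.18,.28,.004); print(np.round(ys,3).tolist())
for x in(.45,.5,.6,.66): prof("sill/floor z=.01",x,ys,.01)
for x in(.54,.55,.56): prof("sq top z=.045",x,ys,.045)
for x in(.625,.635,.645): prof("rd top z=.045",x,ys,.045)
xs=np.arange(.5,.69,.005)
print("across y=.265 z=.045",[int(g[int(b),int(a)]) for a,b in (W(x,.262,.045) for x in xs)])
cv2.imwrite("pics/w9.png",c["frame"][:,:,::-1])
E
```

```text
14.53 [0.5548 0.0981 0.2098] ang 89.6 -> [-0.1538  0.2377  0.3928] -0.0045 w 0.006 F [0.7 0.2 1.8]
[0.47678345 0.09757082 0.35559782]
[0.18, 0.184, 0.188, 0.192, 0.196, 0.2, 0.204, 0.208, 0.212, 0.216, 0.22, 0.224, 0.228, 0.232, 0.236, 0.24, 0.244, 0.248, 0.252, 0.256, 0.26, 0.264, 0.268, 0.272, 0.276, 0.28]
sill/floor z=.01 0.45 [140, 137, 174, 245, 248, 247, 248, 249, 248, 250, 249, 220, 205, 222, 219, 218, 220, 216, 218, 228, 235, 202, 145, 144, 146, 147]
sill/floor z=.01 0.5 [140, 138, 189, 248, 249, 249, 249, 251, 250, 251, 251, 205, 206, 217, 216, 215, 215, 214, 223, 232, 230, 172, 144, 141, 140, 136]
sill/floor z=.01 0.6 [161, 159, 240, 254, 254, 254, 254, 254, 254, 254, 254, 119, 234, 236, 235, 234, 236, 234, 233, 234, 234, 209, 147, 150, 147, 147]
sill/floor z=.01 0.66 [161, 166, 247, 253, 253, 253, 253, 253, 253, 254, 253, 118, 231, 233, 235, 230, 102, 83, 137, 135, 130, 124, 119, 122, 129, 136]
sq top z=.045 0.54 [240, 249, 249, 249, 249, 250, 249, 249, 94, 105, 83, 85, 85, 111, 162, 166, 159, 161, 175, 181, 186, 182, 197, 154, 102, 87]
sq top z=.045 0.55 [246, 248, 249, 2
[... 207 characters left out ...]
4, 176, 182, 190, 188, 189, 194, 146, 108, 80]
rd top z=.045 0.625 [252, 253, 253, 253, 253, 254, 254, 253, 146, 151, 122, 95, 79, 74, 182, 199, 191, 195, 189, 188, 181, 191, 191, 188, 105, 81]
rd top z=.045 0.635 [252, 253, 253, 253, 253, 253, 254, 253, 149, 234, 233, 166, 66, 63, 142, 171, 175, 167, 169, 165, 179, 166, 180, 167, 85, 68]
rd top z=.045 0.645 [252, 253, 253, 253, 253, 254, 254, 253, 144, 233, 235, 235, 234, 231, 234, 233, 232, 169, 149, 148, 146, 121, 184, 206, 205, 202]
across y=.265 z=.045 [142, 144, 141, 143, 144, 52, 126, 193, 183, 197, 183, 180, 188, 186, 145, 149, 148, 152, 152, 117, 58, 114, 139, 153, 188, 184, 184, 167, 153, 146, 147, 135, 78, 105, 110, 165, 151, 103]
```

```bash
python3 -c "
from plant import robot
print(robot.job_done())"
```

```text
the job is handed in; nothing more can be done
None
```

I slid the flat bar into the low rack, then the square tube and the round tube into the tall one, and handed the job in at about 14.6 s; camera measurements put all three behind their rack mouths and the tall rack's sill up, but I did not measure the low rack's sill directly, and the hand-in returned no verdict.

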